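Shut the toy cupboard's sliding door past its spring catch

TASK

Shut the toy cupboard's sliding door. With a fingertip press the long spring catch plate on top of the cupboard down and hold it while you gently push the door's upright crossbar along, past the catch's tooth, until the door is fully shut; then take the hand away so that the catch springs up behind the crossbar. Push only, do not grip the crossbar, and leave the toys round about where they stand.

Things in the scene. Friction and masses are not known exactly. Their poses are not given: they have to be found in the camera images.
- cupboard: Green plastic toy cupboard, fixed to the table: 110 mm deep (x), 280 mm long (y), top 85 mm high. Origin: centre of its underside; x from front to back, z up; all mm below are in this frame. The white door runs on the front and shuts towards +y; its upright crossbar, 12 mm thick (y), bridges the top from x = -74 to 45, z = 110 to 140: 3 mm above the raised plate, but it strikes the raised tooth.
- catch (a joint): How far the catch (plate and tooth together) is pressed down, m: 0 = up, 0.014 = bottom stop. A spring returns it: 2 N starts it, 7 N bottoms it. The crossbar clears the tooth only while it is pressed more than 0.007 (0.010 to 0.013 is comfortable). Press anywhere on the plate; a finger may slide along it while pressing.
- door (a joint): How far the door has slid towards shut (cupboard +y), m: 0 = fully open, 0.078 = fully shut at its stop. Starts between 0 and 0.035. With the catch up the crossbar strikes the tooth at 0.048; it has wholly passed the tooth at 0.070. Sliding takes 1 to 2 N; it stays where it is left.
- door_push (a point): Point on the crossbar's trailing face (the flat face towards the cupboard's -y, to be pushed towards +y), half-way up (z = 125) and over the press plate's middle line (x = -18). Moves with the door: its y in the cupboard's frame is -45 mm + door value. Axes as the cupboard's.
- catch_press (a point): Point on the upper face of the catch's steel press plate, on its middle line (x = -18), 30 mm from its -y end (y = -95); moves down with the catch. The plate lies on the cupboard's top: 55 mm wide (x -45 to 10), 190 mm long (y -125 to 65), upper face at z = 107 when up. Axes as the cupboard's.
- catch_tooth (a point): Centre of the top of the catch's tooth (x = 31, y = 20, z = 117 when up): a steel block 18 mm (x 22 to 40) by 10 mm (y 15 to 25) on a short arm beyond the plate's far edge, standing 10 mm above the plate; moves down with it.
- tumbler: Bystander, to be left alone: clear glass tumbler, 68 mm across, 85 mm high. Origin: centre of its underside.
- colander: Bystander, to be left alone: steel toy colander, 88 mm across, two side lugs, 40 mm high. Origin: centre of its underside.
- chair: Bystander, to be left alone: wooden dollhouse rocking chair, 84 x 50 mm, 98 mm high. Origin: centre of its underside.
- lamp: Bystander, to be left alone: purple plastic toy lamp, 52 mm across, 80 mm high. Origin: centre of its underside.
- stool: Bystander, to be left alone: small round wooden dollhouse stool, 52 mm across, 45 mm high. Origin: centre of its underside.
- teacup: Bystander, to be left alone: white toy teacup, 30 mm across, 22 mm high, standing on the top of the cupboard at its closed end. Origin: centre of its underside.

How it is judged:
By the outcome, as a careful person would: the job done as asked, in the order asked, and still so for the second after the job is handed in, with the robot touching nothing.
It also fails if it takes over 35 s, if anything falls off the work surface, if the arm or the gripper's body presses on something with over 40 N, if the wrist force passes 120 N, or if a joint passes its speed limit or range.

ROBOT

A 6-joint arm with a two-finger parallel gripper is mounted at the origin on the work surface. World frame = base frame: x ahead of the robot, y to its left, z up, the work surface at z = 0. Lengths are in mm, angles in degrees, forces in N, time in s.
With the tool pointing down it reaches from about 300 to 850 mm from the base axis. Payload 4.2 kg.
Tool frame: the origin (TCP) lies midway between the tips of the shut fingers; the grasp point (between the pads) lies 19 mm behind it; z points along the fingers, y is the direction in which the jaws open and shut (so a half turn about z gives the same grasp; the last joint's range is limited). The gripper opens to 91 mm and grips with 3 to 60 N. Pads are 32 mm wide; open, the fingers measure 118 mm over their backs; the gripper's body (76 mm by 178 mm) begins 60 mm behind the grasp point.
Start: joints at [-70.703, 18.312, 89.639, -0, 72.044, -1.146], TCP at [200.839, -538.803, 192.676] pointing down, gripper open.
Joint ranges: [-177.97, 177.97], [-48.28, 115.42], [12.27, 149.76], [-77.06, 257.06], [2.81, 150.46], [-146.56, 146.56]. Speed limits (degrees/s): [147.25, 147.25, 180, 180, 180, 180].

INTERFACE

Orientations are given as [roll, pitch, yaw] about the fixed x, y, z axes, in that order (R = Rz(yaw) Ry(pitch) Rx(roll)).
In Python, from workcell import env gives the robot as it stands.
- The arm moves only by the shell command python3 -m jog 'ROWS' [FORCE]. ROWS is JSON, a list of rows, each an object of numbers: "dx", "dy", "dz": the shift along the world's x, y, z in m; "wx", "wy", "wz": the turn, a rotation vector about the world's x, y, z in rad; "grip": the gripper's target within -1 to 1 (shut at 1, half-way at 0, fully open at -1). In form: [{"dx": .., "dy": .., "dz": .., "wx": .., "wy": .., "wz": .., "grip": ..}, ...]. A call has 1 to 10 rows; each row shifts and turns the commanded pose from where the row before left it; what a row does not reach is not made up. A row lasts 1/10 s, in which the tool goes at most 50 mm and 8.59 degrees, less where a joint would pass 70% of its speed; a pose out of reach is approached as far as the arm can. A call with a gripper value outside its range is refused whole. The fingers move at their own pace and stop on an object; FORCE is the grip in N (left out, the last holds). Time passes only in rows, so rows that do not move let the fingers close. It gives the time, the measured TCP pose, the force and the opening at its end, in the units of the state.
- env.state(): the state, without advancing time (a new reading comes with each control period).
- env.grab_frame(name): name is "scene" or "top"; returns the picture (480x640x3 uint8, red, green, blue); there is no depth.
- env.get_calibration(name): a dict with "fx", "fy", "cx", "cy" (pixels), "k1" (the pictures are not rectified: a ray, as slopes to the right and down, at radius r is drawn at 1 + k1 r^2 times it, then the intrinsics apply), "R" (3x3) and "t" (3): a world point X has camera coordinates R X + t. Camera axes: x right, y down, z forward; pixel columns grow to the right and rows downward; lengths in mm; the calibration is good to about 2 mm. A picture is of the moment at which its call begins. get_calibration takes no time and is no camera call.
- env.job_done(): hands the job in, once; it reports no verdict.
The state is a dict: "time_s": time; "qpos": joint angles; "qvel": joint speeds; "effort": joint torques, N m; "ee_pos": TCP position; "ee_rot": TCP orientation; "force": force on the tool from outside, world axes, zero at the start; "torque": the same for the moment, N m; "gripper_width": finger opening in mm.
Only numpy, scipy, OpenCV 4.12 (cv2) and the standard library are available. Lean on these libraries where they do the work, as an engineer would, in place of code of your own. Each camera call takes 0.05 s, during which the arm holds its last target. There are 200 camera calls.

## Working session

There is one attempt and no reset: what is moved stays moved. The work goes in short steps, Python scripts to look and compute and a shell command to move; the robot and the scene stay as the last step left them, time stands still between calls to the robot, and variables do not carry over. Pictures are saved under pics/ and viewed, about 8 in all and at most 12, crops included, and the job is handed in when it is done.

```bash
mkdir -p pics; ls; cat > h.py <<'E'
import cv2,numpy as np
from workcell import env
def snap(name,fn):
    im=env.grab_frame(name); cv2.imwrite(f'pics/{fn}.png',cv2.cvtColor(im,cv2.COLOR_RGB2BGR)); return im
def cal(n):
    c=env.get_calibration(n); return c,np.array([[c['fx'],0,c['cx']],[0,c['fy'],c['cy']],[0,0,1]]),np.array([c['k1'],0,0,0.]),np.array(c['R']),np.array(c['t'],float)
def proj(n,X):
    c,K,d,R,t=cal(n); return cv2.projectPoints(np.array(X,float).reshape(-1,3),cv2.Rodrigues(R)[0],t,K,d)[0].reshape(-1,2)
def onz(n,uv,z):
    c,K,d,R,t=cal(n); p=cv2.undistortPoints(np.array(uv,float).reshape(-1,1,2),K,d).reshape(-1,2)
    r=np.c_[p,np.ones(len(p))]@R; C=-R.T@t; s=(np.array(z)-C[2])/r[:,2]; return C+r*s[:,None]
E
python3 - <<'E'
from h import *
snap('top','t0');snap('scene','s0')
for n in('top','scene'):
    c,K,d,R,t=cal(n);print(n,K[0,0],d[0],(-R.T@t).round(),R.round(2).tolist())
print(env.state())
E
```

```text
pics
top 597.3636635095974 0.04748521919795822 [ 499.  -21. 1023.] [[-0.0, -1.0, -0.02], [-1.0, 0.0, -0.08], [0.08, 0.02, -1.0]]
scene 479.21690747948605 0.021358474810516073 [804. 239. 684.] [[-0.71, 0.7, 0.01], [0.6, 0.62, -0.51], [-0.37, -0.36, -0.86]]
{'time_s': 0.1, 'qpos': array([-7.07026729e+01,  1.83473625e+01,  8.96979144e+01,  1.00511338e-03,
        7.20453539e+01, -1.14691538e+00]), 'qvel': array([ 5.19023742e-02, -3.66901157e-02, -2.37342543e-01,  6.99624767e-05,
        4.30041798e-02,  6.38143109e-02]), 'effort': array([ 1.88589111e-03, -4.13328552e+01, -2.32507753e+01,  7.30143045e-02,
        4.22574312e-02, -5.47227808e-05]), 'ee_pos': array([ 200.68265744, -538.3285157 ,  191.92073952]), 'ee_rot': array([-1.79909406e+02, -2.76955850e-03,  2.04439297e+01]), 'force': array([ 0.24032697,  0.21644521, -0.61146041]), 'torque': array([-1.30966441e-05,  2.65608839e-02,  6.71852691e-02]), 'gripper_width': 91.09017206668854}
```

View pics/t0.png

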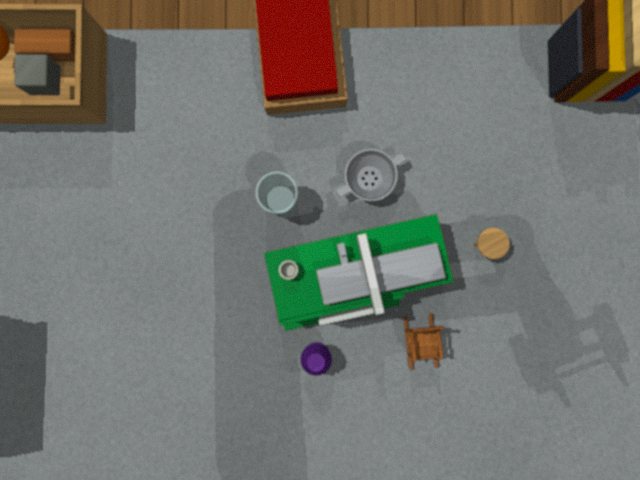

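View pics/s0.png

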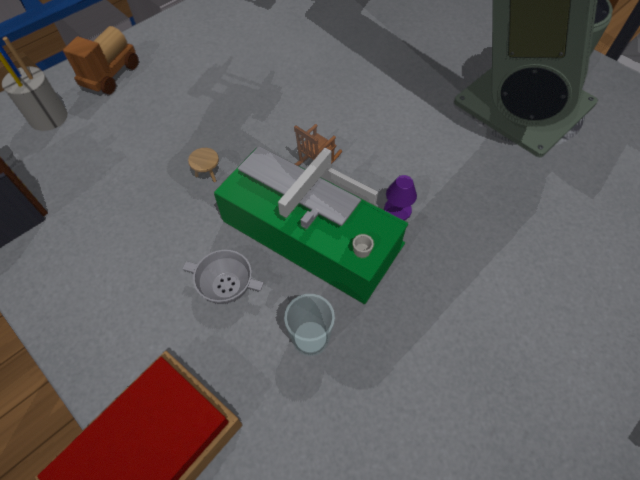

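Both pictures show the cupboard with yaw of about 12°. In the top view its closed end (teacup at 289,270) is on the left and the crossbar is at about (370,275). The space -y of the crossbar over the plate is free. I'll enlarge both views to pick corners.

```bash
python3 - <<'E'
import cv2,numpy as np
a=cv2.imread('pics/t0.png')[205:335,255:455]; b=cv2.imread('pics/s0.png')[140:305,205:415]
a=cv2.resize(a,None,fx=4,fy=4,interpolation=cv2.INTER_CUBIC);cv2.imwrite('pics/t0c.png',a)
b=cv2.resize(b,None,fx=3.5,fy=3.5,interpolation=cv2.INTER_CUBIC);cv2.imwrite('pics/s0c.png',b)
E
```

```text
(no output)
```

View pics/t0c.png

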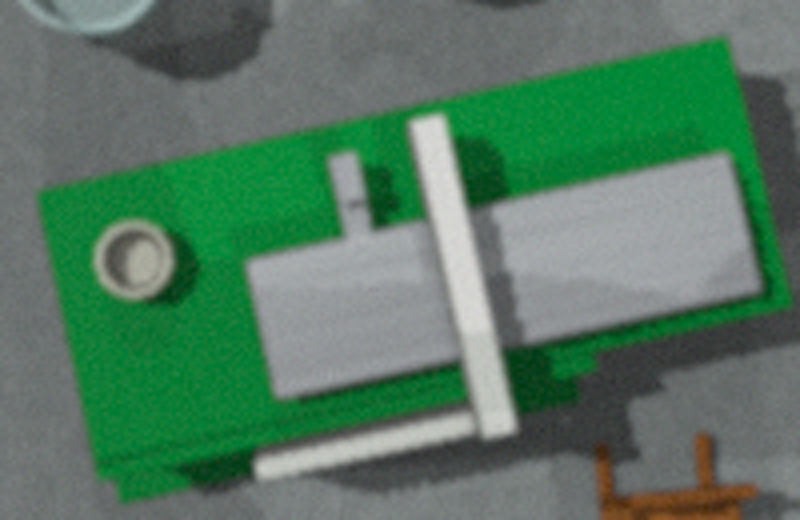

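View pics/s0c.png

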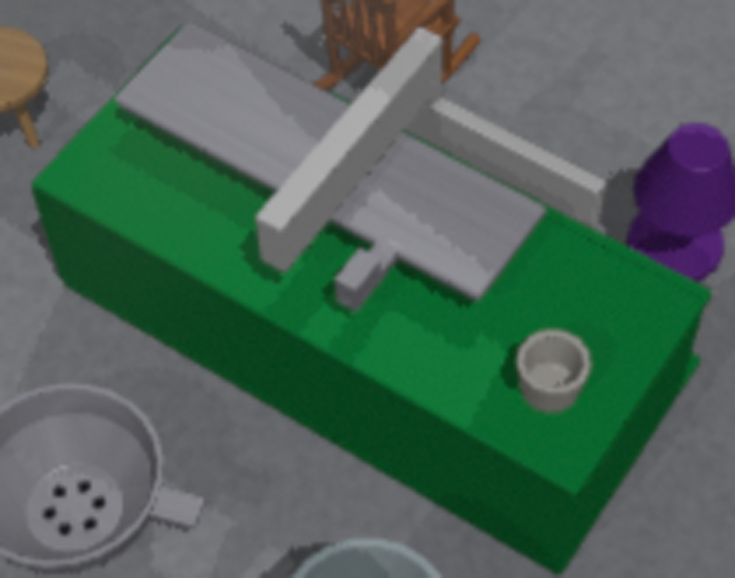

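The crops give clear corners of the box, plate and crossbar in both views. I'll fit x, y, yaw and door jointly.

```bash
python3 - <<'E'
from h import *
from scipy.optimize import least_squares
T=[((55,140,85),(40,192)),((55,-140,85),(728,38)),((-55,-140,85),(792,305)),((-55,140,85),(98,470)),((10,65,107),(246,260)),((10,-125,107),(730,152)),((-45,-125,107),(765,293)),((-45,65,107),(278,398)),((45,'L',140),(410,120)),((45,'T',140),(445,115)),((-74,'L',140),(480,438)),((-74,'T',140),(517,432))]
S=[((55,140,85),(575,494)),((55,-140,85),(35,187)),((-55,140,85),(710,293)),((10,65,107),(477,299)),((-45,65,107),(547,209)),((10,-125,107),(117,102)),((-45,-125,107),(187,25)),((55,140,0),(560,573)),((55,-140,0),(67,285)),((45,'L',140),(283,235)),((45,'T',140),(258,215)),((-74,'T',140),(422,30)),((-74,'L',140),(440,42))]
def W(P,p):
    y={'L':-33+p[3],'T':-45+p[3]}
    P=np.array([(a,y.get(b,b),c) for a,b,c in P],float); c,s=np.cos(p[2]),np.sin(p[2])
    return P@np.array([[c,s,0],[-s,c,0],[0,0,1]])+[p[0],p[1],0]
def res(p,v=(0,1)):
    r=[]
    if 0 in v: r.append(proj('top',W([a for a,_ in T],p))-(np.array([b for _,b in T])/4+[255,205]))
    if 1 in v: r.append(proj('scene',W([a for a,_ in S],p))-(np.array([b for _,b in S])/3.5+[205,140]))
    return np.vstack(r).ravel()
for v in((0,),(1,),(0,1)):
    f=least_squares(res,[480,-50,.2,20],x_scale=[10,10,.1,10],loss='soft_l1',args=(v,)); p=f.x
    print(v,p[:2].round(1),np.degrees(p[2]).round(2),'door',p[3].round(1),'rms',np.sqrt(np.mean(res(p,v)**2)).round(2))
print(res(p).reshape(-1,2).round(1).tolist())
np.save('p.npy',p)
for n,q in dict(press=(-18,-95,107),push=(-18,-45+p[3],125),shutpush=(-18,33,125)).items(): print(n,W([q],p).round(1))
print('yaxis',-np.sin(p[2]),np.cos(p[2]))
E
```

```text
(0,) [525.4 -72.3] 12.5 door 26.8 rms 0.64
(1,) [528.  -68.7] 12.64 door 26.8 rms 1.09
(0, 1) [526. -71.] 12.52 door 26.7 rms 1.29
[[-2.1, -0.5], [-0.3, -1.3], [0.6, 0.4], [-1.5, -1.2], [-1.0, -0.5], [-0.7, -0.9], [-0.9, -0.9], [-1.0, 0.3], [-0.6, 0.3], [-1.4, -0.3], [0.3, -0.2], [-0.9, -0.5], [0.7, -1.3], [-1.8, -2.9], [-0.7, 0.4], [0.6, -1.9], [0.2, -2.3], [-1.5, -2.6], [0.1, -3.2], [0.0, 0.5], [-1.3, -0.8], [-0.2, -2.6], [-0.2, -0.7], [-0.5, -2.2], [1.2, -2.3]]
press [[ 529.  -167.7  107. ]]
push [[512.4 -92.8 125. ]]
shutpush [[501.3 -42.7 125. ]]
yaxis -0.21681149061851185 0.9762134897325374
```

```bash
python3 -m jog '[{"dx":0.015,"dy":0.018,"wz":-0.03,"grip":1},{"dx":0.027,"dy":0.032,"wz":-0.03,"grip":1},{"dx":0.027,"dy":0.032,"wz":-0.03,"grip":1},{"dx":0.027,"dy":0.032,"wz":-0.03,"grip":1},{"dx":0.027,"dy":0.032,"wz":-0.018,"grip":1},{"dx":0.027,"dy":0.032,"grip":1},{"dx":0.027,"dy":0.032,"grip":1},{"dx":0.027,"dy":0.032,"grip":1},{"dx":0.027,"dy":0.032,"grip":1},{"dx":0.027,"dy":0.032,"grip":1}]' 20
python3 -m jog '[{"dx":0.027,"dy":0.032,"grip":1},{"dx":0.025,"dy":0.030,"grip":1},{"dx":0.015,"dy":0.018,"grip":1},{"grip":1},{"grip":1}]'
```

```text
invalid input
invalid input
```

```bash
python3 -m jog '[{"dx":0.015,"dy":0.018,"dz":0,"wx":0,"wy":0,"wz":-0.03,"grip":1},{"dx":0.027,"dy":0.032,"dz":0,"wx":0,"wy":0,"wz":-0.03,"grip":1},{"dx":0.027,"dy":0.032,"dz":0,"wx":0,"wy":0,"wz":-0.03,"grip":1},{"dx":0.027,"dy":0.032,"dz":0,"wx":0,"wy":0,"wz":-0.03,"grip":1},{"dx":0.027,"dy":0.032,"dz":0,"wx":0,"wy":0,"wz":-0.018,"grip":1},{"dx":0.027,"dy":0.032,"dz":0,"wx":0,"wy":0,"wz":0,"grip":1},{"dx":0.027,"dy":0.032,"dz":0,"wx":0,"wy":0,"wz":0,"grip":1},{"dx":0.027,"dy":0.032,"dz":0,"wx":0,"wy":0,"wz":0,"grip":1},{"dx":0.027,"dy":0.032,"dz":0,"wx":0,"wy":0,"wz":0,"grip":1},{"dx":0.027,"dy":0.032,"dz":0,"wx":0,"wy":0,"wz":0,"grip":1}]' 20
```

```text
time_s: 1.1
ee_pos: [459.5, -231.2, 192.4]
ee_rot: [-180.0, 0.0, 12.5]
force: [0.1, -0.1, 0.5]
gripper_width: 14.2
```

```bash
python3 -m jog '[{"dx":0.024,"dy":0.029,"dz":0,"wx":0,"wy":0,"wz":0,"grip":1},{"dx":0.024,"dy":0.029,"dz":0,"wx":0,"wy":0,"wz":0,"grip":1},{"dx":0.019,"dy":0.022,"dz":0,"wx":0,"wy":0,"wz":0,"grip":1},{"dx":0,"dy":0,"dz":-0.03,"wx":0,"wy":0,"wz":0,"grip":1},{"dx":0,"dy":0,"dz":-0.03,"wx":0,"wy":0,"wz":0,"grip":1},{"dx":0,"dy":0,"dz":0,"wx":0,"wy":0,"wz":0,"grip":1},{"dx":0,"dy":0,"dz":0,"wx":0,"wy":0,"wz":0,"grip":1}]'
python3 - <<'E'
from h import *
a=snap('top','t1');b=snap('scene','s1')
p=np.load('p.npy');s=env.state();d=s['ee_pos'][:2]-p[:2];c,q=np.cos(p[2]),np.sin(p[2])
print('TCP cup frame',d[0]*c+d[1]*q,-d[0]*q+d[1]*c,s['ee_pos'],s['force'],s['gripper_width'])
print(proj('top',s['ee_pos']),proj('scene',s['ee_pos']))
A=cv2.resize(a[190:350,240:460],(550,400));B=cv2.resize(b[90:310,200:420],(400,400))[:, :400]
B=cv2.resize(B,(250,250)); o=b[90:310,200:420]; o=cv2.resize(o,(550,550))
cv2.imwrite('pics/s1c.png',o[:,:,::-1]);cv2.imwrite('pics/t1c.png',A[:,:,::-1])
E
```

```text
time_s: 1.8
ee_pos: [525.7, -152.8, 132.7]
ee_rot: [-180.0, 0.0, 12.5]
force: [0.1, 0.3, 0.9]
gripper_width: 0.3
TCP cup frame -17.056051985212445 -80.53952795245209 [ 526.8307878  -153.36746369  134.23197561] [ 0.00081545 -0.60463652 -0.59792333] 0.6711142287004601
[[415.13490398 265.26052049]] [[269.20258864 155.73436966]]
```

View pics/s1c.png

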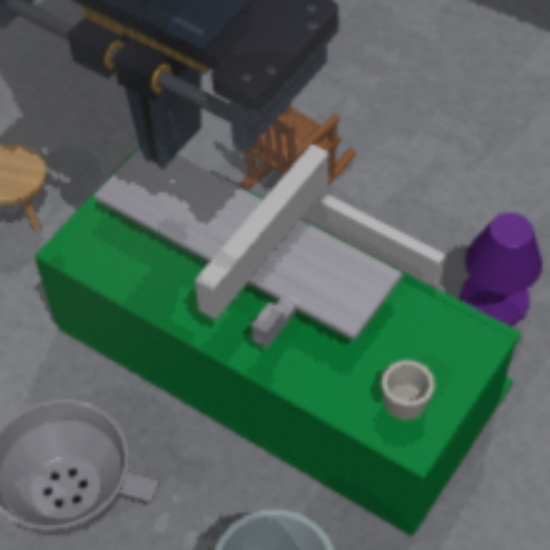

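The scene crop shows the shut fingers above the plate (tip about 160,160), clear of the crossbar and chair. Descend and feel for the plate.

```bash
python3 -m jog '[{"dx":0,"dy":0,"dz":-0.015,"wx":0,"wy":0,"wz":0,"grip":1},{"dx":0,"dy":0,"dz":-0.009,"wx":0,"wy":0,"wz":0,"grip":1},{"dx":0,"dy":0,"dz":0,"wx":0,"wy":0,"wz":0,"grip":1},{"dx":0,"dy":0,"dz":0,"wx":0,"wy":0,"wz":0,"grip":1}]'
python3 -m jog '[{"dx":0,"dy":0,"dz":-0.003,"wx":0,"wy":0,"wz":0,"grip":1},{"dx":0,"dy":0,"dz":-0.003,"wx":0,"wy":0,"wz":0,"grip":1},{"dx":0,"dy":0,"dz":0,"wx":0,"wy":0,"wz":0,"grip":1},{"dx":0,"dy":0,"dz":0,"wx":0,"wy":0,"wz":0,"grip":1}]'
python3 -m jog '[{"dx":0,"dy":0,"dz":-0.003,"wx":0,"wy":0,"wz":0,"grip":1},{"dx":0,"dy":0,"dz":-0.002,"wx":0,"wy":0,"wz":0,"grip":1},{"dx":0,"dy":0,"dz":0,"wx":0,"wy":0,"wz":0,"grip":1},{"dx":0,"dy":0,"dz":0,"wx":0,"wy":0,"wz":0,"grip":1}]'
```

```text
time_s: 2.3
ee_pos: [526.2, -153.0, 109.3]
ee_rot: [180.0, -0.0, 12.5]
force: [0.6, 0.3, 0.3]
gripper_width: 0.2
time_s: 2.7
ee_pos: [525.9, -152.8, 102.7]
ee_rot: [180.0, 0.0, 12.5]
force: [0.3, 0.3, 0.7]
gripper_width: 0.3
time_s: 3.1
ee_pos: [525.8, -152.8, 97.6]
ee_rot: [-180.0, 0.0, 12.5]
force: [0.7, -0.1, -0.5]
gripper_width: 0.2
```

Force shows no contact at z = 97.6, where I expected about 5 N. I'll look before pressing further.

```bash
python3 - <<'E'
from h import *
a=snap('top','t2');b=snap('scene','s2')
for i in range(4):
    env.grab_frame('top'); s=env.state(); print(s['ee_pos'].round(1),s['force'].round(2),s['torque'].round(2),s['effort'].round(2))
o=cv2.resize(b[90:240,200:360],(800,750))[:600]; o=cv2.resize(b[100:220,210:370],(800,600),interpolation=cv2.INTER_CUBIC)
cv2.imwrite('pics/s2c.png',o[:,:,::-1])
print(proj('scene',s['ee_pos']))
E
```

```text
[ 525.9 -152.9   97.7] [ 0.39 -0.5  -0.4 ] [-0.01  0.04 -0.  ] [ -0.   -40.37 -20.46   0.06  -0.05  -0.  ]
[ 525.9 -152.8   97.8] [ 0.07 -0.28 -0.85] [-0.01  0.04  0.06] [  0.   -40.39 -20.47   0.06  -0.05   0.  ]
[ 525.9 -152.8   97.8] [-0.46 -0.8   0.25] [-0.02  0.05  0.  ] [  0.   -40.4  -20.47   0.06  -0.05   0.  ]
[ 525.9 -152.8   97.7] [-0.61 -0.37  0.19] [-0.02 -0.03 -0.02] [  0.   -40.4  -20.48   0.06  -0.05   0.  ]
[[272.01987829 171.19926941]]
```

View pics/s2c.png

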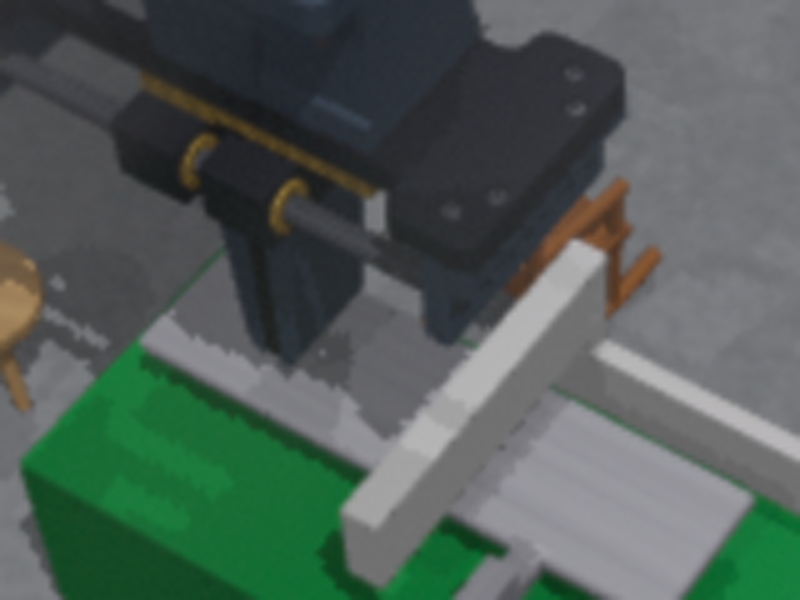

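```bash
python3 - <<'E'
from h import *
def cr(X): return ((proj('scene',X)-[210,100])*5).round().astype(int).tolist()
p=np.load('p.npy');a=np.radians(12.5);R=np.array([[np.cos(a),-np.sin(a),0],[np.sin(a),np.cos(a),0],[0,0,1]])
t=np.array([525.9,-152.8,97.7])
print('tip corners x+-16 y+-13.5',cr([t+R@np.array([i,j,0]) for i in(16,-16) for j in(-13.5,13.5)]))
print('plate under tip z107/95',cr([t+[0,0,9.3],t+[0,0,-3]]))
print('body bottom corners',cr([t+R@np.array([i,j,79]) for i in(38,-38) for j in(-89,89)]))
P=lambda x,y,z: np.r_[p[:2],0]+R@np.array([x,y,z])
print('plate edge far x=10 y=-125,-80 z=107,z=95',cr([P(10,-125,107),P(10,-80,107),P(10,-125,95),P(10,-80,95)]))
print('plate y65 corner',cr([P(10,65,107),P(-45,65,107)]),'box corner',cr([P(55,-140,85)]))
E
```

```text
tip corners x+-16 y+-13.5 [[244, 371], [315, 409], [305, 304], [375, 341]]
plate under tip z107/95 [[308, 337], [311, 362]]
body bottom corners [[-45, 132], [471, 406], [121, -25], [624, 225]]
plate edge far x=10 y=-125,-80 z=107,z=95 [[135, 333], [253, 397], [141, 357], [257, 421]]
plate y65 corner [[659, 618], [757, 487]] box corner [[16, 452]]
```

The tip in the scene picture appears about 7 px higher than TCP z = 97.7 would project. So the tool is either higher or displaced horizontally. The top picture can tell which.

```bash
python3 - <<'E'
from h import *
im=cv2.imread('pics/t2.png');o=cv2.resize(im[190:350,280:493],(800,600),interpolation=cv2.INTER_CUBIC)
a=np.radians(12.5);R=np.array([[np.cos(a),-np.sin(a),0],[np.sin(a),np.cos(a),0],[0,0,1]]);t=np.array([525.9,-152.8,97.7])
q=lambda X:((proj('top',X)-[280,190])*3.75).round().astype(int)
for z,c in((79,(0,0,255)),):
    cv2.polylines(o,[q([t+R@np.array([i,j,z]) for i,j in((38,-89),(38,89),(-38,89),(-38,-89))])],True,c,1)
u=q([t])[0];cv2.circle(o,tuple(int(k) for k in u),4,(0,255,255),-1)
u=q([t+[0,0,150]])[0];cv2.circle(o,tuple(int(k) for k in u),4,(255,0,255),-1)
cv2.imwrite('pics/t2c.png',o)
E
```

```text
(no output)
```

View pics/t2c.png

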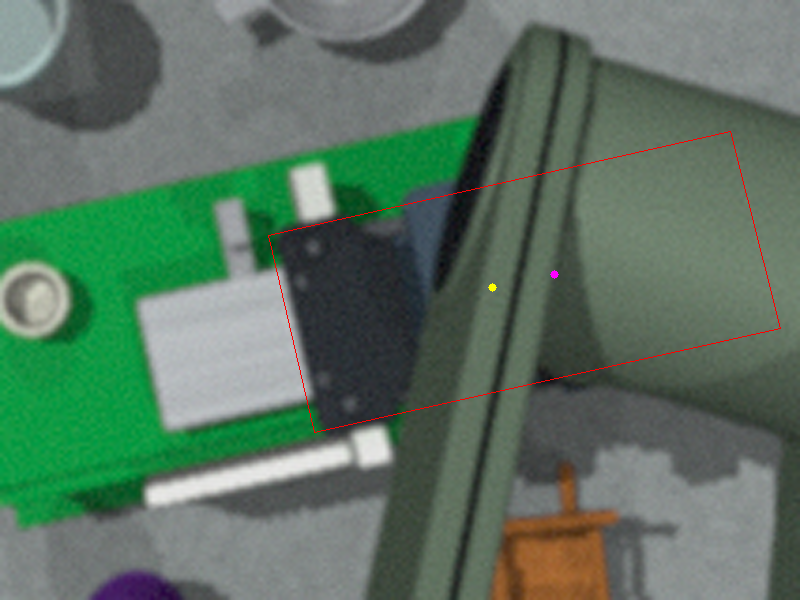

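The top view shows the body's left end at (280–322, 235–430), within about 3 mm of prediction. The offset is therefore vertical: the tips are higher than reported. I'll keep lowering gently by force.

```bash
python3 -m jog '[{"dx":0,"dy":0,"dz":-0.004,"wx":0,"wy":0,"wz":0,"grip":1},{"dx":0,"dy":0,"dz":0,"wx":0,"wy":0,"wz":0,"grip":1},{"dx":0,"dy":0,"dz":0,"wx":0,"wy":0,"wz":0,"grip":1}]'
python3 -m jog '[{"dx":0,"dy":0,"dz":-0.004,"wx":0,"wy":0,"wz":0,"grip":1},{"dx":0,"dy":0,"dz":0,"wx":0,"wy":0,"wz":0,"grip":1},{"dx":0,"dy":0,"dz":0,"wx":0,"wy":0,"wz":0,"grip":1}]'
```

```text
time_s: 3.7
ee_pos: [525.7, -152.8, 93.4]
ee_rot: [-180.0, 0.0, 12.5]
force: [0.4, -0.1, -0.4]
gripper_width: 0.1
time_s: 4.0
ee_pos: [525.7, -152.8, 89.5]
ee_rot: [-180.0, 0.0, 12.5]
force: [0.4, -0.6, -0.4]
gripper_width: 0.4
```

```bash
python3 -m jog '[{"dx":0,"dy":0,"dz":-0.002,"wx":0,"wy":0,"wz":0,"grip":1},{"dx":0,"dy":0,"dz":0,"wx":0,"wy":0,"wz":0,"grip":1},{"dx":0,"dy":0,"dz":0,"wx":0,"wy":0,"wz":0,"grip":1}]'
python3 - <<'E'
from h import *
F=[];E=[]
for i in range(6):
    b=env.grab_frame('scene'); s=env.state(); F.append(s['force']);E.append(s['effort'])
print(s['ee_pos'],np.mean(F,0).round(2),np.mean(E,0).round(2))
b=snap('scene','s3');o=cv2.resize(b[100:220,210:370],(800,600),interpolation=cv2.INTER_CUBIC)
cv2.imwrite('pics/s3c.png',o[:,:,::-1])
E
```

```text
time_s: 4.3
ee_pos: [525.8, -152.8, 87.6]
ee_rot: [180.0, 0.0, 12.5]
force: [-0.1, 0.5, -0.1]
gripper_width: 0.7
[ 525.85879476 -152.80849249   87.70213987] [0.13 0.27 0.12] [  0.   -40.6  -20.12   0.06  -0.05  -0.  ]
```

View pics/s3c.png

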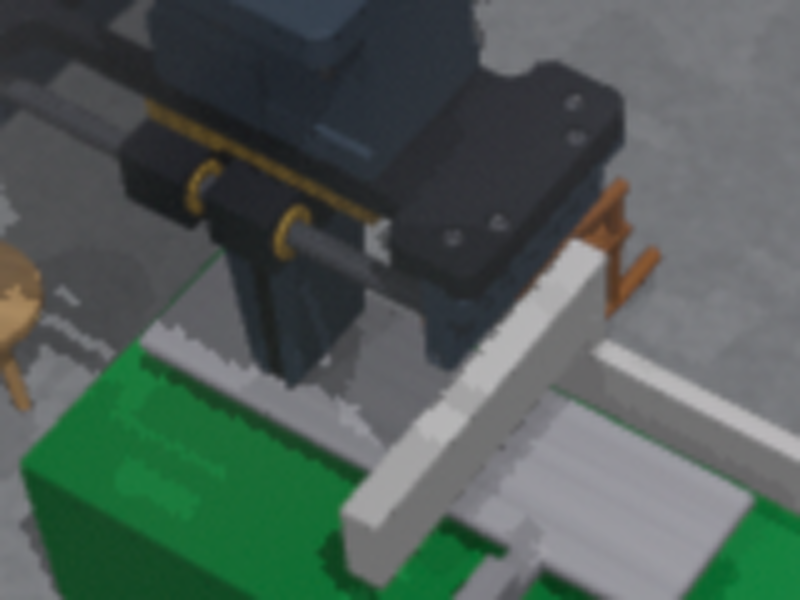

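```bash
python3 - <<'E'
from h import *
p=np.load('p.npy');a=p[2];R=np.array([[np.cos(a),-np.sin(a),0],[np.sin(a),np.cos(a),0],[0,0,1]])
P=lambda x,y,z: np.r_[p[:2],0]+R@np.array([x,y,z])
cr=lambda X:((proj('scene',X)-[210,100])*5).round().astype(int).tolist()
t=np.array([525.8,-152.8,87.7])
print('body corner at z',[(z,cr([P(20,5,z)])[0]) for z in(140,150,160,170,180)])
print('finger mid front corner (x16,y7) at z',[(z,cr([t*[1,1,0]+R@np.array([16,7,0])+[0,0,z]])[0]) for z in(87,97,107,117,127)])
print('bar top pts',cr([P(45,-18.3,140),P(-74,-18.3,140),P(45,-6.3,140)]))
E
```

```text
body corner at z [(140, [463, 480]), (150, [462, 458]), (160, [461, 436]), (170, [460, 414]), (180, [458, 391])]
finger mid front corner (x16,y7) at z [(87, [301, 421]), (97, [298, 401]), (107, [295, 381]), (117, [292, 360]), (127, [289, 339])]
bar top pts [[343, 503], [576, 232], [378, 523]]
```

By image the tip is at z ≈ 112, with the body about 50 mm above the crossbar, so the reported z reads roughly 24 mm low. I'll continue down by force.

```bash
python3 -m jog '[{"dx":0,"dy":0,"dz":-0.003,"wx":0,"wy":0,"wz":0,"grip":1},{"dx":0,"dy":0,"dz":0,"wx":0,"wy":0,"wz":0,"grip":1},{"dx":0,"dy":0,"dz":0,"wx":0,"wy":0,"wz":0,"grip":1}]'
python3 -m jog '[{"dx":0,"dy":0,"dz":-0.003,"wx":0,"wy":0,"wz":0,"grip":1},{"dx":0,"dy":0,"dz":0,"wx":0,"wy":0,"wz":0,"grip":1},{"dx":0,"dy":0,"dz":0,"wx":0,"wy":0,"wz":0,"grip":1}]'
```

```text
time_s: 4.95
ee_pos: [526.2, -152.9, 84.9]
ee_rot: [180.0, -0.0, 12.5]
force: [0.2, 0.5, 1.8]
gripper_width: 0.5
time_s: 5.25
ee_pos: [526.2, -152.9, 81.8]
ee_rot: [180.0, -0.0, 12.5]
force: [0.5, -0.2, 3.3]
gripper_width: 0.4
```

```bash
python3 -m jog '[{"dx":0,"dy":0,"dz":-0.002,"wx":0,"wy":0,"wz":0,"grip":1},{"dx":0,"dy":0,"dz":0,"wx":0,"wy":0,"wz":0,"grip":1},{"dx":0,"dy":0,"dz":0,"wx":0,"wy":0,"wz":0,"grip":1}]'
```

```text
time_s: 5.55
ee_pos: [526.2, -152.9, 79.8]
ee_rot: [180.0, -0.0, 12.5]
force: [0.3, 0.5, 3.5]
gripper_width: 0.3
```

```bash
python3 -m jog '[{"dx":0,"dy":0,"dz":-0.002,"wx":0,"wy":0,"wz":0,"grip":1},{"dx":0,"dy":0,"dz":-0.002,"wx":0,"wy":0,"wz":0,"grip":1},{"dx":0,"dy":0,"dz":0,"wx":0,"wy":0,"wz":0,"grip":1}]'
cat > f.py <<'E'
from h import *
F=[]
for i in range(10): env.grab_frame('top'); s=env.state(); F.append(s['force'])
print(s['time_s'],s['ee_pos'].round(1),np.mean(F,0).round(2))
E
python3 f.py
```

```text
time_s: 5.85
ee_pos: [526.2, -153.0, 75.6]
ee_rot: [180.0, -0.0, 12.5]
force: [0.1, -0.7, 4.2]
gripper_width: 0.6
6.35 [ 526.2 -153.    75.9] [ 0.85 -0.84  4.94]
```

```bash
python3 -m jog '[{"dx":0,"dy":0,"dz":-0.0025,"wx":0,"wy":0,"wz":0,"grip":1},{"dx":0,"dy":0,"dz":0,"wx":0,"wy":0,"wz":0,"grip":1},{"dx":-0.0017,"dy":0.0078,"dz":0,"wx":0,"wy":0,"wz":0,"grip":1},{"dx":-0.0017,"dy":0.0078,"dz":0,"wx":0,"wy":0,"wz":0,"grip":1},{"dx":-0.0017,"dy":0.0078,"dz":0,"wx":0,"wy":0,"wz":0,"grip":1},{"dx":-0.0017,"dy":0.0078,"dz":0,"wx":0,"wy":0,"wz":0,"grip":1},{"dx":0,"dy":0,"dz":0,"wx":0,"wy":0,"wz":0,"grip":1}]'; python3 f.py
```

```text
time_s: 7.05
ee_pos: [519.2, -121.5, 73.6]
ee_rot: [179.9, -0.0, 12.6]
force: [0.5, -1.3, 5.7]
gripper_width: 0.5
7.55 [ 519.2 -121.6   73.5] [ 0.47 -0.14  6.03]
```

Force is 6.0 N, so the catch is pressed about 11 mm. Now the gentle push.

```bash
python3 -m jog '[{"dx":-0.0009,"dy":0.0039,"dz":0,"wx":0,"wy":0,"wz":0,"grip":1},{"dx":-0.0009,"dy":0.0039,"dz":0,"wx":0,"wy":0,"wz":0,"grip":1},{"dx":-0.0009,"dy":0.0039,"dz":0,"wx":0,"wy":0,"wz":0,"grip":1},{"dx":-0.0009,"dy":0.0039,"dz":0,"wx":0,"wy":0,"wz":0,"grip":1},{"dx":-0.0009,"dy":0.0039,"dz":0,"wx":0,"wy":0,"wz":0,"grip":1},{"dx":-0.0009,"dy":0.0039,"dz":0,"wx":0,"wy":0,"wz":0,"grip":1},{"dx":-0.0009,"dy":0.0039,"dz":0,"wx":0,"wy":0,"wz":0,"grip":1},{"dx":-0.0009,"dy":0.0039,"dz":0,"wx":0,"wy":0,"wz":0,"grip":1}]'; python3 f.py
```

```text
time_s: 8.35
ee_pos: [512.6, -91.8, 73.7]
ee_rot: [179.8, -0.1, 12.6]
force: [1.8, -4.7, 4.8]
gripper_width: 0.7
8.85 [512.4 -91.2  73.6] [ 0.63 -2.84  5.72]
```

```bash
python3 -m jog '[{"dx":-0.0009,"dy":0.0039,"dz":0,"wx":0,"wy":0,"wz":0,"grip":1},{"dx":-0.0009,"dy":0.0039,"dz":0,"wx":0,"wy":0,"wz":0,"grip":1},{"dx":-0.0009,"dy":0.0039,"dz":0,"wx":0,"wy":0,"wz":0,"grip":1},{"dx":-0.0009,"dy":0.0039,"dz":0,"wx":0,"wy":0,"wz":0,"grip":1},{"dx":-0.0009,"dy":0.0039,"dz":0,"wx":0,"wy":0,"wz":0,"grip":1}]'; python3 f.py
python3 - <<'E'
from h import *
b=snap('scene','s4');o=cv2.resize(b[130:250,240:400],(800,600),interpolation=cv2.INTER_CUBIC)
cv2.imwrite('pics/s4c.png',o[:,:,::-1])
E
```

```text
time_s: 9.35
ee_pos: [508.2, -72.2, 73.7]
ee_rot: [179.8, -0.1, 12.6]
force: [1.5, -5.5, 6.5]
gripper_width: 0.5
9.85 [508.  -71.6  73.6] [ 1.16 -3.03  5.81]
```

View pics/s4c.png

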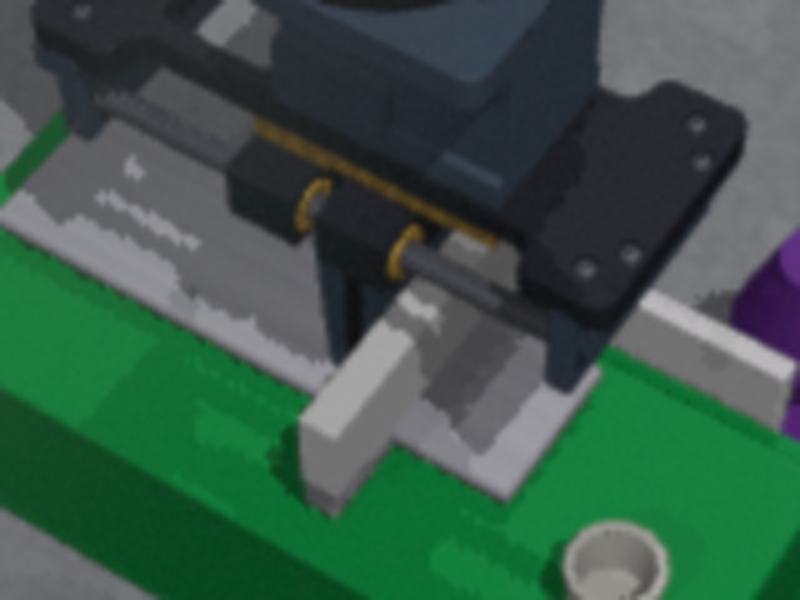

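The crossbar (end face at 300–345, 430–510) is over the lowered tooth, with the finger flat against its trailing face. I'll keep pushing until the stop is felt.

```bash
python3 -m jog '[{"dx":-0.0007,"dy":0.0029,"dz":0,"wx":0,"wy":0,"wz":0,"grip":1},{"dx":-0.0007,"dy":0.0029,"dz":0,"wx":0,"wy":0,"wz":0,"grip":1},{"dx":-0.0007,"dy":0.0029,"dz":0,"wx":0,"wy":0,"wz":0,"grip":1},{"dx":-0.0007,"dy":0.0029,"dz":0,"wx":0,"wy":0,"wz":0,"grip":1},{"dx":-0.0007,"dy":0.0029,"dz":0,"wx":0,"wy":0,"wz":0,"grip":1}]'; python3 f.py
```

```text
time_s: 10.4
ee_pos: [504.9, -57.6, 73.7]
ee_rot: [179.8, -0.1, 12.6]
force: [1.4, -4.3, 4.9]
gripper_width: 0.6
10.9 [504.7 -57.2  73.7] [ 1.6  -2.8   5.99]
```

```bash
python3 -m jog '[{"dx":-0.0004,"dy":0.002,"dz":0,"wx":0,"wy":0,"wz":0,"grip":1},{"dx":-0.0004,"dy":0.002,"dz":0,"wx":0,"wy":0,"wz":0,"grip":1},{"dx":0,"dy":0,"dz":0,"wx":0,"wy":0,"wz":0,"grip":1}]';python3 -m jog '[{"dx":-0.0004,"dy":0.002,"dz":0,"wx":0,"wy":0,"wz":0,"grip":1},{"dx":0,"dy":0,"dz":0,"wx":0,"wy":0,"wz":0,"grip":1}]'; python3 -m jog '[{"dx":-0.0004,"dy":0.002,"dz":0,"wx":0,"wy":0,"wz":0,"grip":1},{"dx":0,"dy":0,"dz":0,"wx":0,"wy":0,"wz":0,"grip":1}]'
```

```text
time_s: 11.2
ee_pos: [504.7, -56.5, 73.9]
ee_rot: [179.5, -0.1, 12.7]
force: [2.9, -14.9, 4.7]
gripper_width: 0.3
time_s: 11.4
ee_pos: [504.7, -56.5, 74.0]
ee_rot: [179.3, -0.1, 12.8]
force: [3.5, -22.1, 3.4]
gripper_width: 0.3
time_s: 11.6
ee_pos: [504.7, -56.6, 74.0]
ee_rot: [179.1, -0.1, 12.8]
force: [2.9, -29.1, 2.4]
gripper_width: 0.7
```

The force climbs steeply with no motion, so the stop is reached. I'll relieve the push while keeping the plate pressed, and check with a picture before releasing.

```bash
python3 -m jog '[{"dx":0.0008,"dy":-0.004,"dz":0,"wx":0,"wy":0,"wz":0,"grip":1},{"dx":0.0004,"dy":-0.002,"dz":0,"wx":0,"wy":0,"wz":0,"grip":1},{"dx":0,"dy":0,"dz":0,"wx":0,"wy":0,"wz":0,"grip":1}]'; python3 f.py
python3 - <<'E'
from h import *
b=snap('scene','s5');o=cv2.resize(b[130:250,240:400],(800,600),interpolation=cv2.INTER_CUBIC)
p=np.load('p.npy');a=p[2];R=np.array([[np.cos(a),-np.sin(a),0],[np.sin(a),np.cos(a),0],[0,0,1]])
cr=lambda X:((proj('scene',[np.r_[p[:2],0]+R@np.array(x) for x in X])-[240,130])*5).round().astype(int)+[0,10]
for d in(78,70):print(d,'bar end x45 top trail/lead, bottom',cr([(45,-45+d,140),(45,-33+d,140),(45,-45+d,110),(45,-33+d,110)]).tolist())
cv2.imwrite('pics/s5c.png',o[:,:,::-1])
E
```

```text
time_s: 11.9
ee_pos: [504.6, -56.5, 73.7]
ee_rot: [179.8, -0.1, 12.6]
force: [2.4, -7.4, 5.8]
gripper_width: 0.4
12.4 [504.6 -56.5  73.7] [ 1.94 -7.65  5.72]
78 bar end x45 top trail/lead, bottom [[346, 448], [383, 468], [348, 507], [384, 527]]
70 bar end x45 top trail/lead, bottom [[322, 435], [359, 455], [325, 494], [360, 513]]
```

View pics/s5c.png

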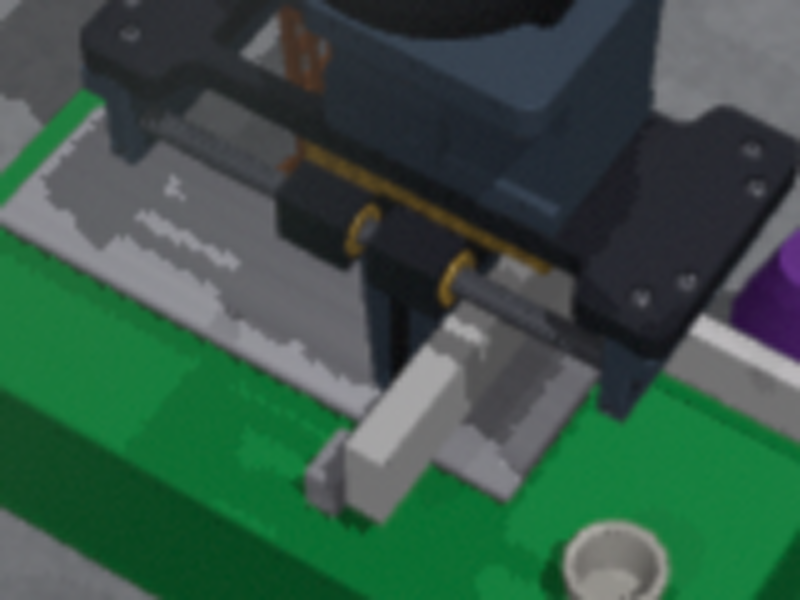

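The bar's end corner (347,450) matches the prediction for door = 78 mm, and the tooth (325,480) stands clear behind it. Back off a few mm, then lift straight up.

```bash
python3 -m jog '[{"dx":0.0007,"dy":-0.003,"dz":0,"wx":0,"wy":0,"wz":0,"grip":1},{"dx":0.0009,"dy":-0.004,"dz":0,"wx":0,"wy":0,"wz":0,"grip":1},{"dx":0,"dy":0,"dz":0.005,"wx":0,"wy":0,"wz":0,"grip":1},{"dx":0,"dy":0,"dz":0.008,"wx":0,"wy":0,"wz":0,"grip":1},{"dx":0,"dy":0,"dz":0.015,"wx":0,"wy":0,"wz":0,"grip":1},{"dx":0,"dy":0,"dz":0.02,"wx":0,"wy":0,"wz":0,"grip":1},{"dx":0,"dy":0,"dz":0.03,"wx":0,"wy":0,"wz":0,"grip":1},{"dx":0,"dy":0,"dz":0.03,"wx":0,"wy":0,"wz":0,"grip":1},{"dx":0,"dy":0,"dz":0.03,"wx":0,"wy":0,"wz":0,"grip":1},{"dx":0,"dy":0,"dz":0,"wx":0,"wy":0,"wz":0,"grip":1}]'
python3 -m jog '[{"dx":-0.02,"dy":-0.03,"dz":0.01,"wx":0,"wy":0,"wz":0,"grip":1},{"dx":-0.02,"dy":-0.03,"dz":0.01,"wx":0,"wy":0,"wz":0,"grip":1},{"dx":-0.02,"dy":-0.03,"dz":0.01,"wx":0,"wy":0,"wz":0,"grip":1},{"dx":-0.02,"dy":-0.03,"dz":0,"wx":0,"wy":0,"wz":0,"grip":1},{"dx":0,"dy":0,"dz":0,"wx":0,"wy":0,"wz":0,"grip":1},{"dx":0,"dy":0,"dz":0,"wx":0,"wy":0,"wz":0,"grip":1}]'
python3 f.py
python3 - <<'E'
from h import *
b=snap('scene','s6');o=cv2.resize(b[120:390,180:440],(578,600),interpolation=cv2.INTER_CUBIC)
cv2.imwrite('pics/s6c.png',o[:,:,::-1])
a=cv2.imread('pics/s0.png').astype(int); d=np.abs(a-b[:,:,::-1]).max(2)
for n,(x,y) in dict(tumbler=(310,325),colander=(222,277),teacup=(363,246),stool=(203,162),lamp=(402,195)).items(): print(n,(d[y-25:y+25,x-28:x+28]>40).mean().round(3))
E
```

```text
time_s: 13.45
ee_pos: [506.7, -61.9, 215.0]
ee_rot: [179.8, -0.3, 12.5]
force: [0.4, 0.1, -0.2]
gripper_width: 0.5
time_s: 14.05
ee_pos: [424.0, -181.4, 240.2]
ee_rot: [-179.9, 0.1, 12.4]
force: [-0.0, 0.0, 0.4]
gripper_width: 0.5
14.55 [ 425.2 -181.1  241.1] [0.38 0.33 0.32]
tumbler 0.0
colander 0.0
teacup 0.0
stool 0.0
lamp 0.145
```

View pics/s6c.png

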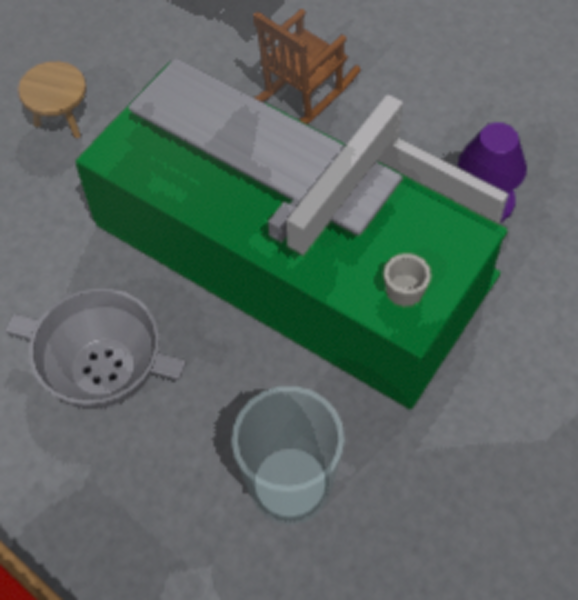

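The door is shut, the raised tooth (283,220) sits right behind the crossbar, and all the toys are standing. The pixel change at the lamp is the white door now in front of it. Handing in.

```bash
python3 -c "
from workcell import env
print(env.job_done())"
```

```text
the job is handed in; nothing more can be done
None
```

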